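# Leak-test a recycled glass bottle

## Task

Leak-test the blue bottle that stands on the bench: set it gently down, upright and fully home, in the locating ring of the bench leak tester and let go of it, leaving the green and amber bottles where they stand. Then bring the tester's sprung lever down by its cross handle until it is level, so that the black ball seals the bottle's mouth and the red indicator ring stands in the green band of its scale, never in the red zone. Finish holding it there: the lever springs up when released, so the program ends with the hand still keeping the handle down.

Things in the scene. Friction and masses are not known exactly. Their poses are not given: they have to be found in the camera images.
- blue_mid (a point): Blue glass bottle to test, about 0.14 kg, loose, upright, 95 mm high: round body 52 mm in diameter up to 44 mm, shoulder to 58 mm, then a straight 28 mm neck to the open mouth (bore 18 mm). Point on its axis half-way up, 47.5 mm above its underside; z towards the mouth. Starts in any of the three bottle places. It must not fall freely more than about 15 mm.
- blue: The same blue bottle; origin at the centre of its underside, z towards the mouth.
- green: Green bottle of the same shape, a bystander to be left where it is; origin at the centre of its underside.
- amber: Amber (brown) bottle of the same shape, a bystander to be left where it is; origin at the centre of its underside.
- tester: The bench leak tester, fixed: grey base plate 235 x 150 mm, 12 mm thick; origin on the bench under the locating ring's axis, x from the ring towards the lever's column (fork 44 mm wide, 134 mm high, 110 mm from the ring's axis), z up. A pressure gauge beside the column on the -y side is about 110 mm high.
- nest (a point): Locating ring of bare aluminium on the tester: the centre of its floor, 12 mm above the bench; axes as tester (x to the lever's column, z up). Inside diameter 56 mm, outside 74 mm; its rim stands 18 mm above the floor. A bottle that is home has its underside on this floor.
- pivot (a point): Point on the lever's hinge axis, 110 mm from the ring's axis, 115 mm above the bench; axes as tester, hinge along y. In this frame the handle's middle is at x = -0.2 cos a + 0.05 sin a, z = 0.2 sin a + 0.05 cos a (m), where a = 1.5 - lever angle. Level: 200 mm from the pivot on the ring's side, 50 mm above it.
- lever (a joint): Angle of the blue lever, rad: 0 = up (its spring keeps it there), grows as the handle is pulled over the ring, away from the column, and down; 1.5 = level; stop at 1.75. At the handle it takes about 3 N, and from 1.41 on, where the ball meets a bottle in the ring, up to about 10 N at 1.5. Springs up when released.
- handle: Black rubber cross handle at the lever's free end: round bar 16 mm in diameter, 120 mm long plus red end caps (19 mm in diameter), along the tester's y. It is a revolving grip, free to turn about its own axis. Origin: middle of the bar, where the lever bar (14 mm wide, 16 mm thick) joins it.
- plunger (a joint): How far the sprung plunger in the lever is pushed in by what its ball presses on, m: 0 = free, stop at 0.025. It pushes back with 2 N plus 1 N per mm. Its red indicator ring moves over a scale on the lever: green band 0.006 to 0.014 (8 to 16 N), red zone from 0.018. Bottle home and lever level: about 0.010.
- seal: Black rubber ball, 24 mm in diameter, at the plunger's foot; origin at the ball's centre. As the lever comes level the ball comes down in line with the ring's axis, into the mouth of a bottle standing there.
Not all that is in view belongs to the job. Of the things shaped like the blue, the blue one is meant.

How it is judged:
By the outcome, as a careful person would: the job done as asked, in the order asked, and still so for the second after the job is handed in, while the arm keeps its last pose, push and grip.
It also fails if it takes over 61 s, if anything falls off the work surface, if the arm or the gripper's body presses on something with over 40 N, if the wrist force passes 120 N, or if a joint passes its speed limit or range.

## Robot

A 6-joint arm with a two-finger parallel gripper is mounted at the origin on the work surface. World frame = base frame: x ahead of the robot, y to its left, z up, the work surface at z = 0. Lengths are in m, angles in degrees, forces in N, time in s.
With the tool pointing down it reaches from about 0.4 to 0.825 m from the base axis. Payload 7 kg.
Tool frame: the origin (TCP) lies at the centre of the arm's flange, where the gripper is bolted on; the fingertips stand 178 mm ahead of it and the grasp point (between the pads) lies 159 mm ahead of it (tip_reach is the distance from the TCP to the fingertips, in m); z points along the fingers, y is the line along which they close (so a half turn about z gives the same grasp; the last joint's range is limited). The gripper opens to 88 mm and grips with 3 to 60 N. Pads are 19 mm wide; open, the fingers measure 130 mm over their backs; the gripper's body (78 mm by 193 mm) begins 47 mm behind the grasp point.
Start: joints at [84.975, 20.546, 0.682, 0, -70.136, -16.507], TCP at [0.248, 0.628, 0.405] pointing down, gripper open.
Joint ranges: [-176.03, 176.03], [-82.01, 121.73], [-58.28, 71.71], [-173.87, 95.51], [-174.79, -0.11], [-173.66, 173.66]. Speed limits (degrees/s): [136.94, 136.94, 172.46, 180, 180, 180].

## Interface

Orientations are given as [roll, pitch, yaw] about the fixed x, y, z axes, in that order (R = Rz(yaw) Ry(pitch) Rx(roll)).
In Python, from plant import * gives the robot as it stands.
- The arm moves only by the shell command python3 -m handwheel 'ROWS'. ROWS is JSON, a list of rows, each a list of 7 numbers: the opening, from -1 (shut) to 1 (fully open), then the shift along the tool's x, y, z as a fraction of full scale, then the turn, a rotation vector about the tool's x, y, z as a fraction of full scale. A call has 1 to 5 rows; each row shifts and turns the commanded pose from where the row before left it, along the tool's axes as they then stand; what a row does not reach is not made up. Full scale, the value 1, is 0.025 m for a shift and 6 degrees for a turn. A row lasts 1/8 s, in which the tool goes at most 62.5 mm and 10.7 degrees, less where a joint would pass 70% of its speed; a pose out of reach is approached as far as the arm can. A call with a number of a shift or a turn outside -1 to 1 is refused whole. A call with a gripper value outside its range is refused whole. The fingers move at their own pace and stop on an object; the grip force is fixed at half the most. Time passes only in rows, so rows that do not move let the fingers close. It gives the time, the measured TCP pose, the force, the opening and the grip force at its end, in the units of the state.
- get_obs(): the state, without advancing time (a new reading comes with each control period).
- snapshot(name): name is "side" or "top" or "wrist"; returns a dict with "color" (400x640x3 uint8, red, green, blue), "fx", "fy", "cx", "cy" (pixels), "R" (3x3) and "t" (3): a world point X has camera coordinates R X + t; the wrist camera has in their place "tool_from_camera" (4x4, takes a point from camera to tool coordinates, whose origin is the TCP and whose axes are the flange's). Camera axes: x right, y down, z forward; pixel columns grow to the right and rows downward; lengths in m; the calibration is good to about 2 mm. A picture is of the moment at which its call begins: read the wrist's pose just before it. There is no depth.
- close_job(): hands the job in; it is judged then, once.
The state is a dict: "clock": time; "joint_pos": joint angles; "qvel": joint speeds; "tau": joint torques, N m; "tool_pos": TCP position; "orientation": TCP orientation; "force": force on the tool from outside, world axes, zero at the start; "moment": the same for the moment, N m; "opening": finger opening in m; "gripper_force": force on a finger pad.
Only numpy, scipy, OpenCV 4.12 (cv2) and the standard library are available. Lean on these libraries where they do the work, as an engineer would, in place of code of your own. Each camera call takes 0.05 s, during which the arm holds its last target. There are 200 camera calls.

## Working session

There is one attempt and no reset: what is moved stays moved. The work goes in short steps, Python scripts to look and compute and a shell command to move; the robot and the scene stay as the last step left them, time stands still between calls to the robot, and variables do not carry over. Pictures are saved under pics/ and viewed, at most 10 in all, crops included, and the job is handed in when it is done.

```bash
mkdir -p pics; python3 - <<'E'
from plant import *
import cv2,json
o=get_obs();print(o)
for n in("side","top"):
    s=snapshot(n);cv2.imwrite(f"pics/{n}0.png",s["color"][:,:,::-1]);print(n,s["fx"],s["fy"],s["cx"],s["cy"],s["R"],s["t"])
E
```

```text
{'clock': 0.0, 'joint_pos': array([ 8.49719391e+01,  2.05919925e+01,  6.32975274e-01, -1.95480225e-02,
       -7.01345147e+01, -1.65051082e+01]), 'qvel': array([-0.00809254, -0.02318739,  0.03630428, -0.13070989,  0.05988012,
        0.02114468]), 'tau': array([ 1.69017716e-03, -5.82713985e+01,  2.93038934e+01,  6.99707463e+00,
        6.87621126e-03, -1.53871306e-04]), 'tool_pos': array([0.24770303, 0.62770118, 0.40371187]), 'orientation': array([ 1.79905101e+02, -8.95598119e-03, -2.15398194e+01]), 'force': array([ 0.00438344, -0.12219778,  0.03072381]), 'moment': array([-0.03131251,  0.03271086,  0.05162131]), 'gripper_force': 0.0, 'opening': 0.08773786945848717}
side 421.14142352581797 421.14142352581797 319.78305506842537 201.2872080393645 [[-0.97579905 -0.21864919  0.0029579 ]
 [-0.16112579  0.70980413 -0.6857234 ]
 [ 0.14783333 -0.66960483 -0.72785622]] [0.485094   0.20780789 1.15470859]
top 442.13411817495336 442.13411817495336 318.94084034730224 201.9668830924085 [[-0.0266423  -0.99963127  0.00524592]
 [-0.99157292  0.02576125 -0.1269626 ]
 [ 0.12678064 -0.00858429 -0.99189363]] [0.01701829 0.52319185 1.29735702]
```

View pics/side0.png

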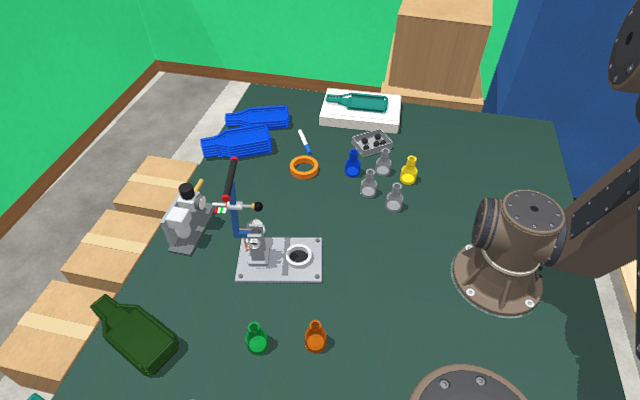

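View pics/top0.png

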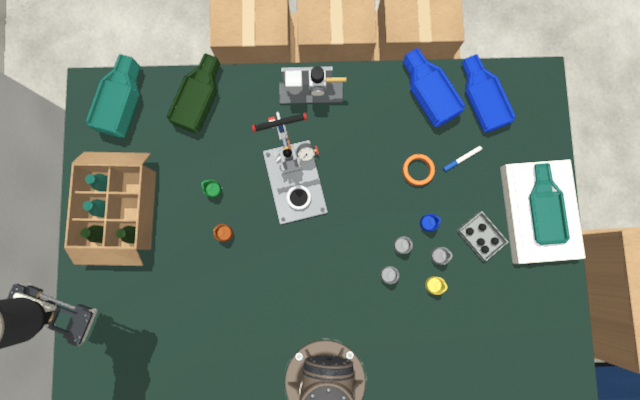

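The side view shows the blue bottle at (352,163), beside grey and yellow ones, and the tester ring at (299,255). In the top view they are at (430,222) and (299,198), with the lever up and its handle at (280,122). I'll zoom in on both next.

```bash
cat > h.py <<'E'
import numpy as np,cv2
from plant import *
def ray(s,uv):
    R=np.array(s["R"]);t=np.array(s["t"]);d=R.T@np.array([(uv[0]-s["cx"])/s["fx"],(uv[1]-s["cy"])/s["fy"],1]);return -R.T@t,d
def atz(s,uv,z):
    c,d=ray(s,uv);return (c+d*(z-c[2])/d[2]).round(4)
def proj(s,X):
    c=np.array(s["R"])@X+s["t"];return (c[:2]/c[2]*[s["fx"],s["fy"]]+[s["cx"],s["cy"]]).round(1)
E
python3 - <<'E'
from h import *
a=cv2.imread("pics/top0.png");b=cv2.imread("pics/side0.png")
f=lambda i,x,y,w,h,k:cv2.resize(i[y:y+h,x:x+w],None,fx=k,fy=k,interpolation=cv2.INTER_CUBIC)
c=np.vstack([np.hstack([f(a,245,105,100,125,4)[:500],f(a,380,195,100,125,4)[:500]])]);cv2.imwrite("pics/c1.png",c)
s=snapshot("top");d=snapshot("side")
for n,im,S,hs in(("top",a,s,(95,)),):
    hsv=cv2.cvtColor(im,cv2.COLOR_BGR2HSV);m=cv2.inRange(hsv,(110,120,60),(130,255,255));m[:200]=0;m[240:]=0;m[:,:410]=0;m[:,450:]=0
    ys,xs=np.nonzero(m);print(xs.min(),xs.max(),ys.min(),ys.max(),xs.mean(),ys.mean())
hsv=cv2.cvtColor(b,cv2.COLOR_BGR2HSV);m=cv2.inRange(hsv,(110,120,60),(130,255,255));m[:145]=0;m[185:]=0;m[:,:335]=0;m[:,367:]=0
ys,xs=np.nonzero(m);print("side",xs.min(),xs.max(),ys.min(),ys.max(),xs.mean(),ys.mean())
for X in(atz(s,(430,222),.095),atz(s,(430,222),.04)):
    print(X,proj(d,X))
print(atz(s,(299,198),.03),atz(d,(299,255),.03))
E
```

```text
420 440 213 230 429.9542253521127 221.9718309859155
side 345 360 149 176 352.45705521472394 164.159509202454
[ 0.4497 -0.3118  0.095 ] [355.3 154.5]
[ 0.4538 -0.3261  0.04  ] [353.7 164.2]
[0.5375 0.0631 0.03  ] [0.5408 0.0687 0.03  ]
```

View pics/c1.png

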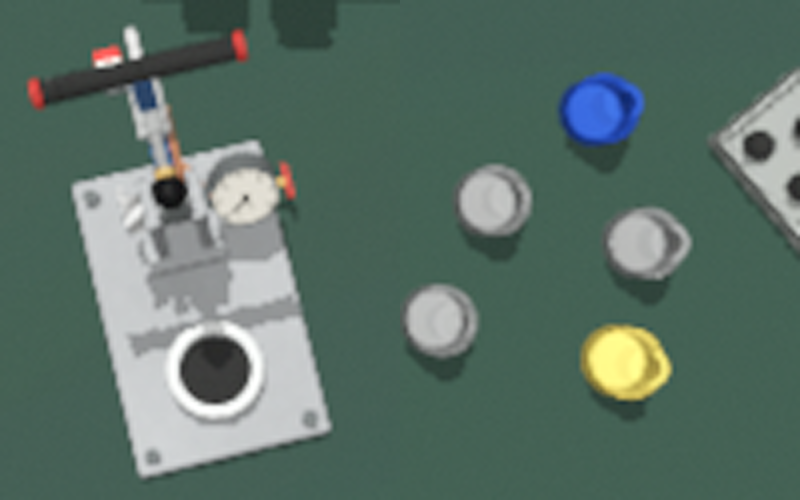

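The crop shows the tester's plate corners at (74,185), (258,142), (330,430) and (142,477), so its yaw is about 13.6°. The ring is near (0.54, 0.065) and the blue bottle near (0.454, -0.326). I'll move above the blue bottle now.

```bash
A='[[1,0.92,0.86,0,0,0,0],[1,0.92,0.86,0,0,0,0],[1,0.92,0.86,0,0,0,0],[1,0.92,0.86,0,0,0,0],[1,0.92,0.86,0,0,0,0]]' ; python3 -m handwheel '[[1,0.92,0.86,0,0,0,0],[1,0.92,0.86,0,0,0,0],[1,0.92,0.86,0,0,0,0],[1,0.92,0.86,0,0,0,0],[1,0.92,0.86,0,0,0,0]]'
python3 -m handwheel '[[1,0.92,0.86,0,0,0,0],[1,0.92,0.86,0,0,0,0],[1,0.92,0.86,0,0,0,0],[1,0.92,0.86,0,0,0,0],[1,0.92,0.86,0,0,0,0]]'
python3 -m handwheel '[[1,0.92,0.86,0,0,0,0],[1,0.92,0.86,0,0,0,0],[1,0.92,0.86,0,0,0,0],[1,0.92,0.86,0,0,0,0],[1,0.92,0.86,0,0,0,0]]'
python3 -m handwheel '[[1,0.39,0.98,0,0,0,0],[1,0.39,0.98,0,0,0,0],[1,0.39,0.98,0,0,0,0],[1,0.39,0.98,0,0,0,0],[1,0.39,0.98,0,0,0,0]]'
python3 - <<'E'
from h import *
o=get_obs();print(o["tool_pos"],o["orientation"],o["joint_pos"],o["clock"])
w=snapshot("wrist");cv2.imwrite("pics/w0.png",w["color"][:,:,::-1]);print(w["tool_from_camera"],w["fx"],w["cx"],w["cy"])
E
```

```text
clock: 0.82
tool_pos: [0.3157, 0.4845, 0.4046]
orientation: [180.0, -0.0, -21.5]
force: [0.3, -0.1, -0.7]
opening: 0.0875
gripper_force: 0.0
clock: 1.45
tool_pos: [0.3832, 0.342, 0.4047]
orientation: [-180.0, -0.0, -21.5]
force: [1.0, 0.1, -0.2]
opening: 0.0877
gripper_force: 0.0
clock: 2.08
tool_pos: [0.4505, 0.1998, 0.4047]
orientation: [-180.0, -0.0, -21.5]
force: [0.2, 0.8, -0.3]
opening: 0.0878
gripper_force: 0.0
clock: 2.7
tool_pos: [0.4504, 0.0681, 0.4047]
orientation: [-180.0, -0.0, -21.5]
force: [0.1, 0.2, 0.4]
opening: 0.0883
gripper_force: 0.0
[0.4503756  0.06808339 0.40471805] [-1.79990976e+02 -6.43005339e-03 -2.15310353e+01] [ 3.34993287e+01 -6.82611579e-01 -2.56516275e+01  1.07386206e-04
 -6.50199043e+01  3.49695912e+01] 2.7
[[ 1.29295731e-03 -9.61234992e-01 -2.75727434e-01  7.47657326e-02]
 [ 9.99999076e-01  1.35831364e-03 -4.60690060e-05  2.82205578e-04]
 [ 4.18807477e-04 -2.75727120e-01  9.61235861e-01  1.97720977e-02]
 [ 0.00000000e+00  0.00000000e+00  0.00000000e+00  1.00000000e+00]] 317.46678335798674 318.1694508111774 199.33420698286966
```

View pics/w0.png

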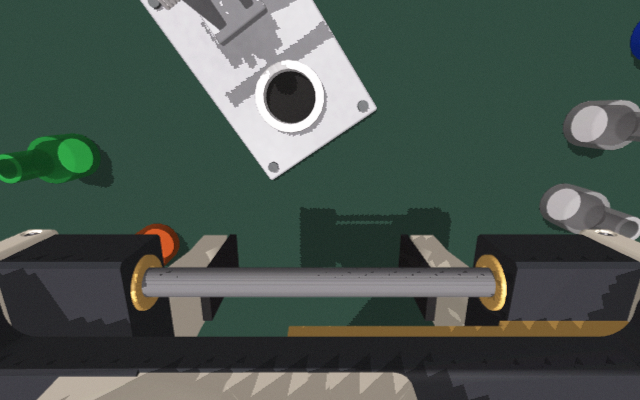

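The wrist view shows the ring centred at about (290,97) and the plate's near corners at (272,179) and (376,108). The blue bottle is just coming in at the right edge.

```bash
cat >> h.py <<'E'
from scipy.spatial.transform import Rotation as Ro
def wcam(w,o):
    T=np.eye(4);T[:3,:3]=Ro.from_euler("xyz",o["orientation"],degrees=True).as_matrix();T[:3,3]=o["tool_pos"]
    C=np.linalg.inv(T@np.array(w["tool_from_camera"]));w["R"]=C[:3,:3];w["t"]=C[:3,3];return w
def go(o,X,yaw=None):
    R=Ro.from_euler("xyz",o["orientation"],degrees=True)
    print("shift units",(R.inv().apply(np.array(X)-o["tool_pos"])/.025).round(2))
E
python3 - <<'E'
from h import *
o=get_obs();w=wcam(snapshot("wrist"),o)
print(atz(w,(290,97),.03),[atz(w,p,.012) for p in((272,179),(376,108))])
p,q=[atz(w,p,.012) for p in((272,179),(376,108))];d=p-q;print(np.degrees(np.arctan2(-d[0],d[1])),np.linalg.norm(d))
s=snapshot("top");k=[atz(s,(245+u/4-.4,105+v/4-.4),.012) for u,v in((74,185),(258,142),(330,430),(142,477))];print(k)
d=k[0]-k[3];print(np.degrees(np.arctan2(d[1],d[0])));d=k[1]-k[2];print(np.degrees(np.arctan2(d[1],d[0])))
E
python3 -m handwheel '[[1,0.39,0.98,0,0,0,0],[1,0.39,0.98,0,0,0,0],[1,0.39,0.98,0,0,0,0],[1,0.39,0.98,0,0,0,0],[1,0.39,0.98,0,0,0,0]]'
python3 -m handwheel '[[1,0.2,0.98,0,0,0,0],[1,0.2,0.98,0,0,0,0],[1,0.2,0.98,0,0,0,0],[1,0.2,0.98,0,0,0,0],[1,0.2,0.98,0,0,0,0]]'
python3 - <<'E'
from h import *
o=get_obs();print(o["tool_pos"],o["orientation"],o["joint_pos"],o["clock"])
w=snapshot("wrist");cv2.imwrite("pics/w1.png",w["color"][:,:,::-1])
E
```

```text
[0.5409 0.0622 0.03  ] [array([0.4636, 0.1199, 0.012 ]), array([ 0.4956, -0.0224,  0.012 ])]
12.67367662802784 0.14585365953585122
[array([0.6905, 0.172 , 0.012 ]), array([0.7211, 0.0285, 0.012 ]), array([ 0.4944, -0.021 ,  0.012 ]), array([0.4623, 0.1228, 0.012 ])]
12.166753889870263
12.31722700486838
clock: 3.48
tool_pos: [0.4511, -0.0629, 0.4047]
orientation: [-180.0, -0.0, -21.5]
force: [0.2, 0.3, -0.3]
opening: 0.0876
gripper_force: 0.0
clock: 4.1
tool_pos: [0.4293, -0.186, 0.4047]
orientation: [-180.0, -0.0, -21.5]
force: [0.4, 0.4, 0.4]
opening: 0.0874
gripper_force: 0.0
[ 0.42934016 -0.18604739  0.40468721] [-1.79992426e+02 -1.38780189e-02 -2.15042327e+01] [ 7.69136643e-01  6.18760871e-01 -2.43546555e+01 -1.92907319e-03
 -6.50108705e+01  6.77274463e+01] 4.1
```

View pics/w1.png

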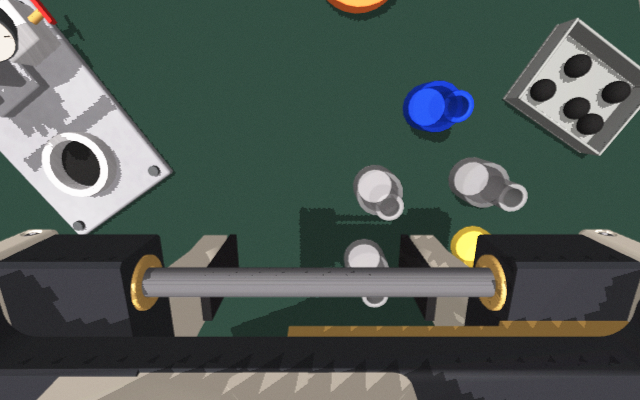

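The blue bottle shows its mouth at about (459,105) and its body at about (432,107). Two grey bottles stand at (375,190) and (480,182).

```bash
python3 - <<'E'
from h import *
o=get_obs();w=wcam(snapshot("wrist"),o);s=snapshot("top");d=snapshot("side")
X=atz(w,(459,105),.095);print(X,atz(w,(432,107),.035),proj(s,X),proj(d,X))
print("ring again",atz(w,(77,164),.03))
for n,p in(("g1",(389,206)),("g2",(512,196))):print(n,atz(w,p,.095))
X[2]=.079+.159+.06;go(o,X)
E
```

```text
[ 0.4559 -0.331   0.095 ] [ 0.4555 -0.3279  0.035 ] [436.6 219.7] [354.4 150.5]
ring again [0.5415 0.0597 0.03  ]
g1 [ 0.3901 -0.2455  0.095 ]
g2 [ 0.3569 -0.3569  0.095 ]
shift units [3.11 4.94 4.27]
```

```bash
python3 -m handwheel '[[1,0.62,0.98,0,0,0,0],[1,0.62,0.98,0,0,0,0],[1,0.62,0.98,0,0,0,0],[1,0.62,0.98,0,0,0,0],[1,0.62,0.98,0,0,0,0]]'
python3 -m handwheel '[[1,0,0,0.85,0,0,0],[1,0,0,0.85,0,0,0],[1,0,0,0.85,0,0,0],[1,0,0,0.85,0,0,0],[1,0,0,0.85,0,0,0]]'
python3 - <<'E'
from h import *
o=get_obs();print(o["tool_pos"],o["orientation"],o["joint_pos"],o["clock"])
go(o,(.4555,-.3295,.239))
w=wcam(snapshot("wrist"),o);cv2.imwrite("pics/w2.png",w["color"][:,:,::-1]);
E
```

```text
clock: 4.92
tool_pos: [0.4572, -0.328, 0.4047]
orientation: [-180.0, -0.0, -21.5]
force: [0.2, 1.0, 0.5]
opening: 0.0877
gripper_force: 0.0
clock: 5.55
tool_pos: [0.4571, -0.327, 0.2978]
orientation: [-180.0, -0.0, -21.5]
force: [0.2, 0.6, -0.2]
opening: 0.0873
gripper_force: 0.0
[ 0.45714149 -0.32701255  0.29775992] [-1.79994309e+02 -1.32957967e-02 -2.14673517e+01] [-1.56267751e+01  1.53891530e+01 -2.19385800e+01 -5.41889084e-03
 -5.26584613e+01  8.41627104e+01] 5.55
shift units [-0.03  0.12  2.35]
```

View pics/w2.png

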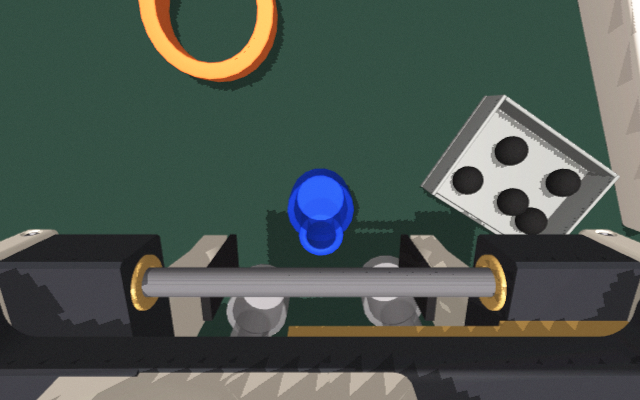

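The mouth is centred between the fingers at (321,235), so I'll go down and grip.

```bash
python3 - <<'E'
from h import *
o=get_obs();w=wcam(snapshot("wrist"),o);print(atz(w,(321,235),.095),atz(w,(321,202),.035))
E
python3 -m handwheel '[[1,0,0.05,0.78,0,0,0],[1,0,0.05,0.78,0,0,0],[1,0,0,0.78,0,0,0],[1,0,0,0,0,0,0],[-1,0,0,0,0,0,0]]'
python3 -m handwheel '[[-1,0,0,0,0,0,0],[-1,0,0,0,0,0,0],[-1,0,0,0,0,0,0],[-1,0,0,0,0,0,0],[-1,0,0,0,0,0,0]]'
```

```text
[ 0.4552 -0.3283  0.095 ] [ 0.4579 -0.3298  0.035 ]
clock: 6.28
tool_pos: [0.4563, -0.3302, 0.2411]
orientation: [180.0, -0.1, -21.5]
force: [0.1, 0.1, -0.7]
opening: 0.082
gripper_force: 0.0
clock: 6.9
tool_pos: [0.4556, -0.3302, 0.2399]
orientation: [-180.0, -0.0, -21.5]
force: [-0.0, 1.5, 0.8]
opening: 0.0359
gripper_force: 29.8
```

```bash
python3 -m handwheel '[[-1,0,0,0,0,0,0],[-1,0,0,0,0,0,0]]'
python3 -m handwheel '[[-1,0,0,-0.3,0,0,0],[-1,0,0,-0.8,0,0,0],[-1,0,0,-1,0,0,0],[-1,0,0,-1,0,0,0],[-1,0,0,-1,0,0,0]]'
python3 - <<'E'
from h import *
o=get_obs();print(o["tool_pos"],o["opening"],o["joint_pos"])
w=snapshot("wrist");cv2.imwrite("pics/w3.png",w["color"][:,:,::-1])
E
```

```text
clock: 7.15
tool_pos: [0.4557, -0.3303, 0.2399]
orientation: [-180.0, -0.0, -21.5]
force: [0.1, -0.2, 1.0]
opening: 0.0365
gripper_force: 29.8
clock: 7.78
tool_pos: [0.4553, -0.3303, 0.3434]
orientation: [180.0, 0.0, -21.5]
force: [-0.1, 0.4, -1.7]
opening: 0.0362
gripper_force: 29.6
[ 0.45525735 -0.33025756  0.34341927] 0.03622480349854605 [-1.60199365e+01  1.28130648e+01 -1.86613050e+01 -2.00030847e-03
 -5.85504474e+01  8.44805005e+01]
```

View pics/w3.png

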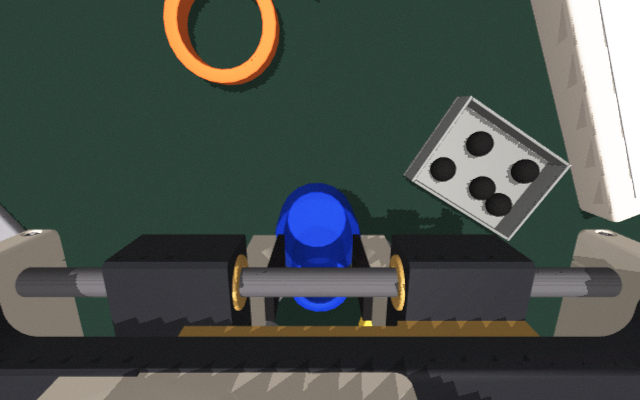

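The bottle is held centred and lifted. Near the ring, the wrist camera (on tool +x) would face the lever's ball, so I'll turn the tool to yaw -167.6°, with the camera toward the robot. I'll refine the ring's position from the saved pictures as well.

```bash
python3 -m handwheel '[[-1,0,0,-0.6,0,0,0.5],[-1,0,0,-0.6,0,0,1],[-1,0,0,0,0,0,1],[-1,0,0,0,0,0,1],[-1,0,0,0,0,0,1]]' | grep orient
python3 -m handwheel '[[-1,0,0,0,0,0,1],[-1,0,0,0,0,0,1],[-1,0,0,0,0,0,1],[-1,0,0,0,0,0,1],[-1,0,0,0,0,0,1]]' | grep orient
python3 -m handwheel '[[-1,0,0,0,0,0,1],[-1,0,0,0,0,0,1],[-1,0,0,0,0,0,1],[-1,0,0,0,0,0,1],[-1,0,0,0,0,0,1]]' | grep orient
python3 -m handwheel '[[-1,0,0,0,0,0,1],[-1,0,0,0,0,0,1],[-1,0,0,0,0,0,1],[-1,0,0,0,0,0,1],[-1,0,0,0,0,0,1]]' | grep orient
python3 -m handwheel '[[-1,0,0,0,0,0,1],[-1,0,0,0,0,0,1],[-1,0,0,0,0,0,1],[-1,0,0,0,0,0,1],[-1,0,0,0,0,0,0.7]]'
python3 - <<'E'
from h import *
o=get_obs();print(o["joint_pos"]);go(o,(.49,.0,.375))
s=snapshot("top");d=snapshot("side")
P={"tool_pos":[0.4503756,0.06808339,0.40471805],"orientation":[180.,0,-21.53]}
w=wcam(snapshot("wrist"),P)
for n,S,c,r in(("top0",s,(298.5,197.75),18),("side0",d,(299,255),22),("w0",w,(290,97),42)):
    g=cv2.imread(f"pics/{n}.png",0);m=(g>(235 if n=="w0" else 215)).astype(np.uint8)
    k=np.zeros_like(m);cv2.circle(k,(int(c[0]),int(c[1])),r,1,-1);m*=k
    cs,_=cv2.findContours(m,cv2.RETR_EXTERNAL,cv2.CHAIN_APPROX_NONE);C=max(cs,key=len);e=cv2.fitEllipse(cv2.convexHull(C))
    print(n,e,atz(S,e[0],.03))
E
```

```text
orientation: [180.0, 0.0, -48.7]
orientation: [180.0, 0.0, -78.7]
orientation: [180.0, 0.0, -108.7]
orientation: [180.0, -0.0, -138.7]
clock: 10.95
tool_pos: [0.4553, -0.3303, 0.3723]
orientation: [180.0, -0.0, -166.9]
force: [-0.3, -0.5, -1.4]
opening: 0.0358
gripper_force: 29.6
[-1.60216289e+01  1.13931444e+01 -1.64191896e+01 -6.25993251e-03
 -6.22229460e+01 -6.08842445e+01]
shift units [-4.34 12.55 -0.11]
top0 ((298.2121887207031, 196.8731689453125), (23.035062789916992, 24.48685073852539), 78.11148071289062) [0.541  0.0654 0.03  ]
side0 ((298.1441345214844, 254.01101684570312), (21.48414421081543, 25.496002197265625), 81.2930908203125) [0.544  0.0659 0.03  ]
w0 ((289.16796875, 95.76467895507812), (68.1098861694336, 71.11273956298828), 174.2650146484375) [0.5427 0.0651 0.03  ]
```

```bash
python3 -m handwheel '[[-1,-0.33,0.96,0,0,0,0],[-1,-0.33,0.96,0,0,0,0],[-1,-0.33,0.96,0,0,0,0],[-1,-0.33,0.96,0,0,0,0],[-1,-0.33,0.96,0,0,0,0]]' | grep pos
python3 -m handwheel '[[-1,-0.33,0.96,0,0,0,0],[-1,-0.33,0.96,0,0,0,0],[-1,-0.33,0.96,0,0,0,0],[-1,-0.33,0.96,0,0,0,0],[-1,-0.33,0.96,0,0,0,0]]' | grep pos
python3 -m handwheel '[[-1,-0.33,0.96,0,0,0,0.1],[-1,-0.33,0.96,0,0,0,0],[-1,-0.33,0.96,0,0,0,0],[-1,0,0,0,0,0,0]]'
python3 - <<'E'
from h import *
o=get_obs();go(o,(.5425,.0655,.310))
E
```

```text
tool_pos: [0.4681, -0.2032, 0.3725]
tool_pos: [0.4807, -0.077, 0.3725]
clock: 12.85
tool_pos: [0.489, -0.0009, 0.3725]
orientation: [180.0, 0.0, -167.1]
force: [-0.6, 0.2, -1.1]
opening: 0.0362
gripper_force: 29.6
shift units [-2.68  2.11  2.5 ]
```

```bash
python3 -m handwheel '[[-1,-0.68,0.52,0,0,0,0],[-1,-0.67,0.53,0,0,0,0],[-1,-0.67,0.53,0.8,0,0,0],[-1,-0.66,0.53,0.85,0,0,0],[-1,0,0,0.85,0,0,0]]' 
python3 - <<'E'
from h import *
o=get_obs();print(o["tool_pos"],o["joint_pos"])
w=snapshot("wrist")["color"];s=snapshot("side")["color"];t=snapshot("top")["color"]
f=lambda i,x,y,a,b,k:cv2.resize(i[y:y+b,x:x+a],None,fx=k,fy=k,interpolation=cv2.INTER_CUBIC)
c=np.hstack([f(w,170,0,300,300,4/3),f(s,230,150,100,100,4)]);cv2.imwrite("pics/c2.png",c[:,:,::-1])
E
```

```text
clock: 13.48
tool_pos: [0.5443, 0.0656, 0.3088]
orientation: [-180.0, 0.0, -167.3]
force: [0.4, 0.1, -2.0]
opening: 0.036
gripper_force: 29.6
[0.54431097 0.06557975 0.3088495 ] [ 2.73520514e+01  1.34897311e+01 -2.29012359e+01  1.40089970e-02
 -5.35997721e+01 -1.04624852e+02]
```

View pics/c2.png

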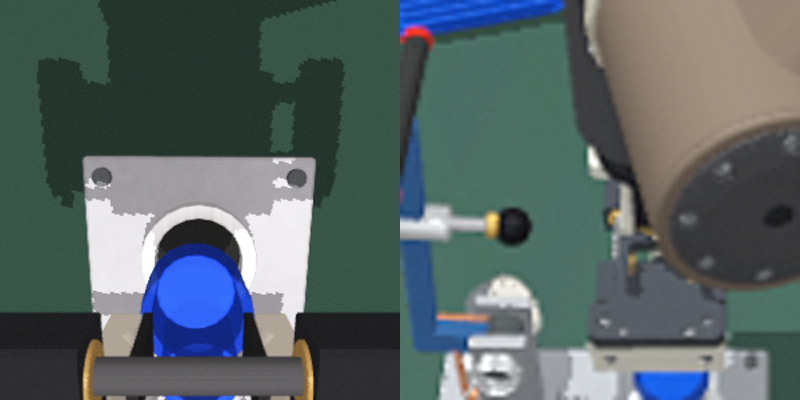

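The wrist view shows the bottle (crop columns 142–253) laterally in line with the ring (142–256). The ball is clear, because the camera faces away from it. Next I'll check the fore-aft offset.

```bash
python3 - <<'E'
from h import *
o=get_obs();w=snapshot("wrist");M=np.linalg.inv(np.array(w["tool_from_camera"]))
def pt(p):
    c=(M@np.append(p,1))[:3];return (c[:2]/c[2]*w["fx"]+[w["cx"],w["cy"]]).round(1)
h=.2399
for z in(h,h-.044):print("bottle front",pt([.026,0,z]),"side",pt([0,.026,z]))
zr=o["tool_pos"][2]-.030
for dx in(-.004,-.002,0,.002,.004):print(dx,"ring outer front",pt([.037+dx,0,zr]),"inner",pt([.028+dx,0,zr]))
g=w["color"][:,318].astype(int);print([(r,*g[r]) for r in range(145,215,1) if r<200][::1])
hv=cv2.cvtColor(w["color"],cv2.COLOR_RGB2HSV)
row=hv[215];x=[i for i in range(250,400) if 105<row[i,0]<130 and row[i,1]>120 and row[i,2]>50];print("bottle cols r215",x[0],x[-1])
m=w["color"].min(2)>225
for r in(165,172,180):
    k=np.nonzero(m[r,260:380])[0]+260;print(r,k[0],k[-1],np.nonzero(np.diff(k)>5)[0].size,[ (k[i],k[i+1]) for i in np.nonzero(np.diff(k)>5)[0]])
E
```

```text
bottle front [318.6 178.9] side [354.2 213.8]
bottle front [318.8 195.2] side [362.2 237.3]
-0.004 ring outer front [318.6 160.5] inner [318.5 171.3]
-0.002 ring outer front [318.6 158.1] inner [318.5 168.9]
0 ring outer front [318.6 155.6] inner [318.5 166.5]
0.002 ring outer front [318.6 153.2] inner [318.5 164.1]
0.004 ring outer front [318.6 150.7] inner [318.5 161.7]
[(145, np.int64(160), np.int64(157), np.int64(161)), (146, np.int64(156), np.int64(154), np.int64(159)), (147, np.int64(160), np.int64(157), np.int64(162)), (148, np.int64(160), np.int64(156), np.int64(160)), (149, np.int64(158), np.int64(154), np.int64(159)), (150, np.int64(156), np.int64(156), np.int64(159)), (151, np.int64(156), np.int64(153), np.int64(159)), (152, np.int64(162), np.int64(159), np.int64(164)), (153, np.int64(159), np.int64(156), np.int64(161)), (154, np.int64(153), np.int64(149), np.int64(150)), (155, np.int64(147), np.int64(143), np.int64(144)), (156, np.int64(161), np.int64(156), np.int64(158)), (157, np.int64(216), np.int64(210), np.int64(211)), (158, np.int64(237), np.int64(234), np.int64(234
[... 1652 characters left out ...]
, (192, np.int64(39), np.int64(88), np.int64(245)), (193, np.int64(51), np.int64(101), np.int64(249)), (194, np.int64(51), np.int64(99), np.int64(249)), (195, np.int64(51), np.int64(99), np.int64(248)), (196, np.int64(53), np.int64(102), np.int64(249)), (197, np.int64(51), np.int64(101), np.int64(249)), (198, np.int64(54), np.int64(104), np.int64(250)), (199, np.int64(53), np.int64(104), np.int64(251))]
bottle cols r215 280 353
165 260 379 4 [(np.int64(285), np.int64(296)), (np.int64(308), np.int64(315)), (np.int64(315), np.int64(334)), (np.int64(344), np.int64(356))]
172 260 379 2 [(np.int64(279), np.int64(288)), (np.int64(296), np.int64(343))]
180 260 379 1 [(np.int64(287), np.int64(347))]
```

```bash
python3 -m handwheel '[[-1,0.02,0.04,0.5,0,0,0],[-1,0,0,0.5,0,0,0],[-1,0,0,0.35,0,0,0],[-1,0,0,0,0,0,0]]'
python3 - <<'E'
from h import *
o=get_obs();w=snapshot("wrist");im=w["color"]
print(o["tool_pos"])
c=cv2.resize(im[130:270,240:400],None,fx=5,fy=4,interpolation=cv2.INTER_CUBIC);cv2.imwrite("pics/c3.png",c[:,:,::-1])
E
```

```text
clock: 14.18
tool_pos: [0.5417, 0.0648, 0.2753]
orientation: [-180.0, -0.1, -167.3]
force: [0.2, -0.4, -1.6]
opening: 0.0361
gripper_force: 29.6
[0.54171009 0.06478675 0.27528373]
```

View pics/c3.png

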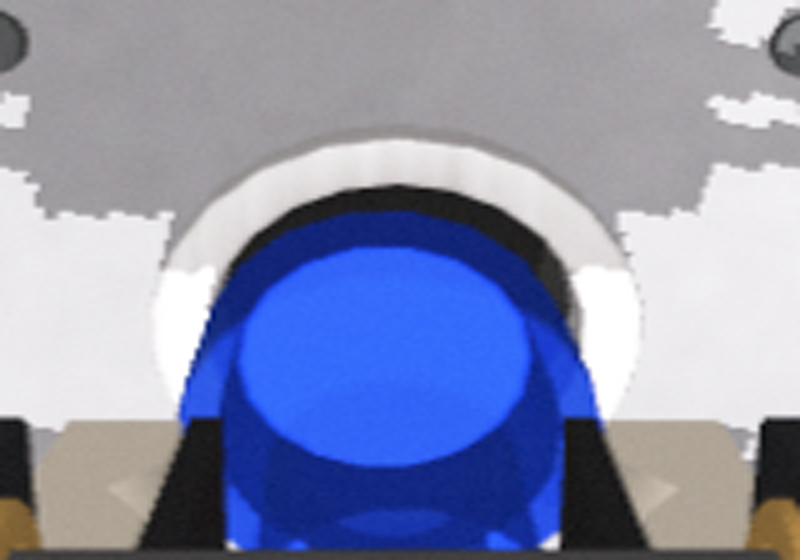

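The bottle base is centred at crop column 385–390 and the ring at 396, so the base is about 1.3 mm to the left. Fore-aft it is roughly centred. I'll correct that and lower in small steps, watching the force.

```bash
python3 -m handwheel '[[-1,0.02,0.05,0,0,0,0],[-1,0,0,0.12,0,0,0],[-1,0,0,0.12,0,0,0],[-1,0,0,0.12,0,0,0],[-1,0,0,0,0,0,0]]' | egrep 'pos|force:'
python3 -m handwheel '[[-1,0,0,0.1,0,0,0],[-1,0,0,0.1,0,0,0],[-1,0,0,0,0,0,0]]' | egrep 'pos|force:'
```

```text
tool_pos: [0.5411, 0.066, 0.2668]
force: [-0.1, 0.1, -1.5]
gripper_force: 29.6
tool_pos: [0.5412, 0.066, 0.2619]
force: [-0.3, 0.0, -1.1]
gripper_force: 29.6
```

It is inside the ring with no contact force, so I'll go on to the floor.

```bash
python3 -m handwheel '[[-1,0,0,0.1,0,0,0],[-1,0,0,0.1,0,0,0],[-1,0,0,0.1,0,0,0],[-1,0,0,0,0,0,0]]' | egrep 'pos|force:'
python3 -m handwheel '[[-1,0,0,0.05,0,0,0],[-1,0,0,0.04,0,0,0],[-1,0,0,0,0,0,0]]' | egrep 'pos|force:'
```

```text
tool_pos: [0.5411, 0.066, 0.2544]
force: [-0.0, 0.1, -1.8]
gripper_force: 29.6
tool_pos: [0.5412, 0.0661, 0.2524]
force: [0.2, -0.7, -2.4]
gripper_force: 29.6
```

```bash
python3 -m handwheel '[[-1,0,0,0.04,0,0,0],[-1,0,0,0,0,0,0]]' | egrep 'pos|force:'
python3 -m handwheel '[[-1,0,0,0.03,0,0,0],[-1,0,0,0,0,0,0]]' | egrep 'pos|force:'
```

```text
tool_pos: [0.5415, 0.0661, 0.2518]
force: [-0.3, -1.4, 2.8]
gripper_force: 29.9
tool_pos: [0.5417, 0.0661, 0.2518]
force: [-1.2, -2.3, 8.5]
gripper_force: 30.2
```

Contact came at TCP z 0.2518, as expected, so the bottle is home. I'll release it and rise.

```bash
python3 -m handwheel '[[-1,0,0,-0.04,0,0,0],[1,0,0,0,0,0,0],[1,0,0,0,0,0,0],[1,0,0,0,0,0,0],[1,0,0,0,0,0,0]]' | egrep 'pos|force:|open'
python3 -m handwheel '[[1,0,0,0,0,0,0],[1,0,0,-0.3,0,0,0],[1,0,0,-0.6,0,0,0],[1,0,0,-1,0,0,0],[1,0,0,-1,0,0,0]]' | egrep 'pos|force:|open'
python3 -m handwheel '[[1,0.5,0,-1,0,0,0],[1,1,0,-1,0,0,0],[1,1,0,-1,0,0,0],[1,1,0,-1,0,0,0],[1,0,0,0,0,0,0]]' | egrep 'pos|force:|open'
python3 - <<'E'
from h import *
o=get_obs();w=snapshot("wrist")["color"];s=snapshot("side");print(o["tool_pos"],o["orientation"],o["joint_pos"],o["clock"])
f=lambda i,x,y,a,b,k:cv2.resize(i[y:y+b,x:x+a],None,fx=k,fy=k,interpolation=cv2.INTER_CUBIC)
c=np.hstack([f(s["color"],190,145,150,150,8/3),f(w,120,0,400,400,1)]);cv2.imwrite("pics/c4.png",c[:,:,::-1])
E
```

```text
tool_pos: [0.5412, 0.0661, 0.2516]
force: [0.6, 1.5, 0.7]
opening: 0.0707
gripper_force: 0.0
tool_pos: [0.5413, 0.0661, 0.3261]
force: [-0.0, 0.0, 0.9]
opening: 0.0875
gripper_force: 0.0
tool_pos: [0.4548, 0.0464, 0.4277]
force: [0.6, -0.5, -0.6]
opening: 0.0876
gripper_force: 0.0
[0.45483684 0.0464321  0.42768673] [ 179.91552632    0.34697537 -167.29965405] [ 3.06452585e+01 -1.57679441e+00 -2.34395407e+01  2.86676000e-02
 -6.77811336e+01 -1.07955415e+02] 18.475
```

View pics/c4.png

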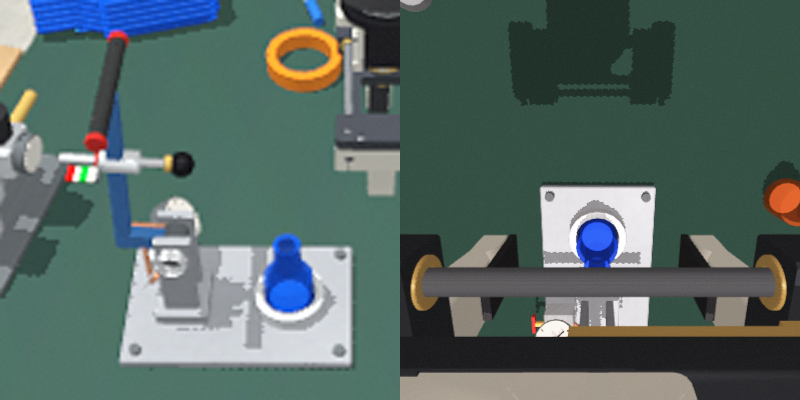

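The bottle stands upright in the ring, and the lever is still up with its scale on the +y side. I'll check the handle's pose and turn the tool to grip the bar on its −y half.

```bash
python3 -m handwheel '[[1,0,0,-0.5,0,0,-1],[1,0,0,-1,0,0,-1],[1,0,0,-1,0,0,-1],[1,0,0,-1,0,0,-1],[1,0,0,-0.5,0,0,-1]]' | egrep 'orient'
python3 -m handwheel '[[1,0,0,-0.3,0,0,-1],[1,0,0,0,0,0,-1],[1,0,0,0,0,0,-1],[1,0,0,0,0,0,-1],[1,0,0,0,0,0,-1]]' | egrep 'orient'
python3 -m handwheel '[[1,0,0,0,0,0,-1],[1,0,0,0,0,0,-1],[1,0,0,0,0,0,-1],[1,0,0,0,0,0,-1],[1,0,0,0,0,0,-0.9]]' | egrep 'pos|orient'
python3 - <<'E'
from h import *
o=get_obs();print(o["joint_pos"])
s=snapshot("top");d=snapshot("side")
th=np.radians(12.4);u=np.array([np.cos(th),np.sin(th),0]);v=np.array([-u[1],u[0],0]);O=np.array([.5415,.0655,0])
H=O+.1457*u+[0,0,.318]
for k in(.062,-.062):print("top",proj(s,H+k*v),"side",proj(d,H+k*v))
print("obs top (254.2,128.2),(305,116.2) side (226,197.5),(234.2,158.5)")
G=H-.05*v;print(G);G[2]=.535;go(o,G)
E
```

```text
orientation: [-180.0, -0.0, -137.1]
orientation: [179.9, -0.1, -107.1]
tool_pos: [0.4565, 0.0471, 0.5308]
orientation: [179.9, -0.0, -77.8]
[ 3.05941922e+01 -3.92763002e+00 -1.23935458e+01 -7.16287299e-03
 -8.16503429e+01 -1.83521185e+01]
top [254.  128.1] side [226.7 198.3]
top [304.  116.2] side [234.8 160.6]
obs top (254.2,128.2),(305,116.2) side (226,197.5),(234.2,158.5)
[0.69453792 0.04795332 0.318     ]
shift units [ 1.99 -9.31 -0.19]
```

The predicted handle agrees with the images to within about 2 px. I'll move above it.

```bash
python3 -m handwheel '[[1,0.2,-0.93,0,0,0,0],[1,0.2,-0.93,0,0,0,0],[1,0.2,-0.93,0,0,0,0],[1,0.2,-0.93,0,0,0,0],[1,0.2,-0.93,0,0,0,0]]' | egrep 'pos|force:'
python3 -m handwheel '[[1,0.2,-0.93,0,0,0,0],[1,0.2,-0.93,0,0,0,0],[1,0.2,-0.93,0,0,0,0],[1,0.2,-0.93,0,0,0,0],[1,0.2,-0.93,0,0,0,0]]' | egrep 'pos|force:'
python3 -m handwheel '[[1,0,0,0,0,0,0]]' | egrep 'pos|force:'
python3 - <<'E'
from h import *
o=get_obs();print(o["joint_pos"],o["orientation"]);go(o,(.6945,.048,.483))
w=wcam(snapshot("wrist"),o)
th=np.radians(12.4);v=np.array([-np.sin(th),np.cos(th),0]);H=np.array([.6838,.0968,.318]);print([proj(w,H+k*v) for k in(.06,0,-.065)])
s=snapshot("side")["color"]
f=lambda i,x,y,a,b,k:cv2.resize(i[y:y+b,x:x+a],None,fx=k,fy=k,interpolation=cv2.INTER_CUBIC)
c=np.hstack([f(s,160,80,160,160,2.5),f(w["color"],120,0,400,400,1)]);cv2.imwrite("pics/c5.png",c[:,:,::-1])
E
```

```text
tool_pos: [0.576, 0.0468, 0.5308]
force: [-0.7, -0.1, -0.4]
gripper_force: 0.0
tool_pos: [0.695, 0.0467, 0.5305]
force: [0.8, 0.7, -0.2]
gripper_force: 0.0
tool_pos: [0.6955, 0.0467, 0.529]
force: [-0.3, 1.0, -0.0]
gripper_force: 0.0
[ 1.98117071e+01  2.02786945e+01  1.60544405e+01 -1.16350766e-02
 -8.59761090e+01 -7.90361506e+00] [ 1.79799945e+02 -1.60580405e-02 -7.80927167e+01]
shift units [-0.06  0.02  1.84]
[array([319.4, 369.8]), array([318.8, 299. ]), array([318.1, 209. ])]
```

View pics/c5.png

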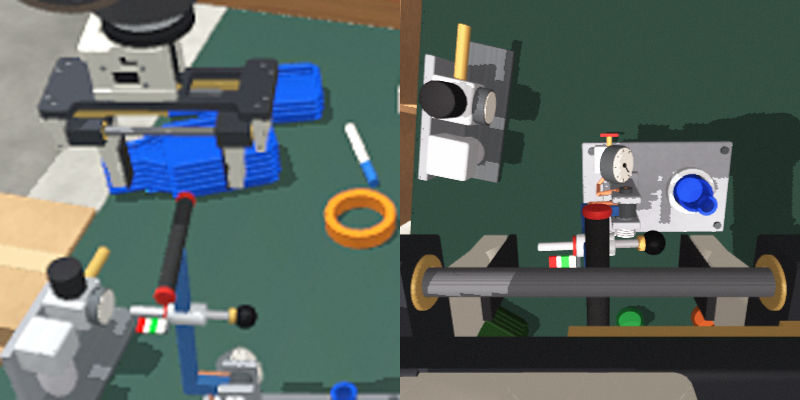

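I've now viewed 11 pictures, one more than the allowed 10, so I'll view no more and continue on numbers only. That view showed the handle centred between the fingers, with its near cap at wrist pixel (317,210). I'll go down and grip.

```bash
python3 -m handwheel '[[1,-0.03,0,0.6,0,0,0],[1,-0.03,0,0.6,0,0,0],[1,0,0,0.6,0,0,0],[1,0,0,0,0,0,0],[-1,0,0,0,0,0,0]]' | egrep 'pos|force:'
python3 -m handwheel '[[-1,0,0,0,0,0,0],[-1,0,0,0,0,0,0],[-1,0,0,0,0,0,0],[-1,0,0,0,0,0,0],[-1,0,0,0,0,0,0]]' | egrep 'pos|force:|open'
python3 -m handwheel '[[-1,0,0,0,0,0,0],[-1,0,0,0,0,0,0],[-1,0,0,0,0,0,0]]' | egrep 'pos|force:|open|orient'
python3 - <<'E'
# arc plan: lever angle -> tool units (tool y ~ -x_t, tool z down), grip TCP offset fixed
import numpy as np
a=1.5-np.linspace(0,1.41,16)
x=-.2*np.cos(a)+.05*np.sin(a);z=.2*np.sin(a)+.05*np.cos(a)
for i in range(15):print(i,round(1.5-a[i+1],3),"dy",round(-(x[i+1]-x[i])/.025,2),"dz",round(-(z[i+1]-z[i])/.025,2))
E
```

```text
tool_pos: [0.6934, 0.048, 0.4871]
force: [-0.6, -0.2, 0.6]
gripper_force: 0.0
tool_pos: [0.6933, 0.0481, 0.4867]
force: [-0.6, -0.4, 0.0]
opening: 0.0332
gripper_force: 0.0
tool_pos: [0.6937, 0.0482, 0.4868]
orientation: [-179.9, -0.0, -77.9]
force: [4.0, -0.0, -0.3]
opening: 0.0149
gripper_force: 30.0
0 0.094 dy 0.77 dz -0.1
1 0.188 dy 0.77 dz -0.03
2 0.282 dy 0.77 dz 0.05
3 0.376 dy 0.77 dz 0.12
4 0.47 dy 0.75 dz 0.19
5 0.564 dy 0.73 dz 0.26
6 0.658 dy 0.7 dz 0.33
7 0.752 dy 0.67 dz 0.39
8 0.846 dy 0.63 dz 0.45
9 0.94 dy 0.58 dz 0.51
10 1.034 dy 0.53 dz 0.56
11 1.128 dy 0.48 dz 0.61
12 1.222 dy 0.42 dz 0.65
13 1.316 dy 0.36 dz 0.69
14 1.41 dy 0.29 dz 0.72
```

The bar is gripped (opening 0.015 m). Now I'll swing the lever along its arc.

```bash
python3 -m handwheel '[[-1,0,0.77,-0.1,0,0,0],[-1,0,0.77,-0.03,0,0,0],[-1,0,0.77,0.05,0,0,0],[-1,0,0,0,0,0,0]]' | egrep 'pos|force:|open|orient'
python3 - <<'E'
from h import *
o=get_obs();print(o["joint_pos"],o["moment"])
E
```

```text
tool_pos: [0.6362, 0.0356, 0.4884]
orientation: [180.0, 0.0, -77.9]
force: [2.8, -1.2, -3.6]
opening: 0.0151
gripper_force: 30.0
[ 2.07203944e+01  1.47702209e+01  3.30829902e+00 -4.77448335e-03
 -7.85638932e+01 -8.66373196e+00] [-4.62190562e-01 -1.37786084e+00 -6.73969299e-04]
```

```bash
python3 -m handwheel '[[-1,0,0.77,0.12,0,0,0],[-1,0,0.75,0.19,0,0,0],[-1,0,0.73,0.26,0,0,0],[-1,0,0,0,0,0,0]]' | egrep 'pos|force:|open|orient'
```

```text
tool_pos: [0.582, 0.0239, 0.4739]
orientation: [180.0, -0.0, -77.9]
force: [6.1, -2.9, -6.1]
opening: 0.0147
gripper_force: 30.0
```

```bash
python3 -m handwheel '[[-1,0,0.7,0.38,0,0,0],[-1,0,0.67,0.42,0,0,0],[-1,0,0.63,0.45,0,0,0],[-1,0,0,0,0,0,0]]' | egrep 'pos|force:|open|orient'
python3 -m handwheel '[[-1,0,0.58,0.51,0,0,0],[-1,0,0.53,0.56,0,0,0],[-1,0,0.48,0.61,0,0,0],[-1,0,0,0,0,0,0]]' | egrep 'pos|force:|open|orient'
python3 - <<'E'
from h import *
o=get_obs()
import numpy as np
th=np.radians(12.4);u=np.array([np.cos(th),np.sin(th)]);P=o["tool_pos"];xt=(P[:2]-[.5415,.0655])@u-.11;z=P[2]-.1688-.115
print(xt,z,np.hypot(xt,z),"lever",1.5-(np.arctan2(z,-xt)-np.arctan2(.05,.2)),o["orientation"],o["clock"])
E
```

```text
tool_pos: [0.5331, 0.0133, 0.4437]
orientation: [-180.0, -0.1, -77.9]
force: [2.8, -3.3, 2.2]
opening: 0.015
gripper_force: 30.0
tool_pos: [0.4947, 0.005, 0.4014]
orientation: [-180.0, -0.1, -77.9]
force: [2.7, -5.3, 2.8]
opening: 0.0151
gripper_force: 30.0
-0.16871676102773556 0.11760968606097093 0.20566327748786406 lever 1.1362127014761043 [-1.79984917e+02 -1.01235667e-01 -7.79139507e+01] 25.65
```

```bash
python3 -m handwheel '[[-1,0.04,0.42,0.64,0,0,0],[-1,0,0.36,0.68,0,0,0],[-1,0,0.27,0.7,0,0,0],[-1,0,0,0,0,0,0]]' | egrep 'pos|force:|open'
python3 -m handwheel '[[-1,0,0.06,0.2,0,0,0],[-1,0,0.06,0.2,0,0,0],[-1,0,0,0,0,0,0]]' | egrep 'pos|force:|open'
cat >> h.py <<'E'
def lev():
    o=get_obs();th=np.radians(12.4);u=np.array([np.cos(th),np.sin(th)]);P=o["tool_pos"];xt=(P[:2]-[.5415,.0655])@u-.11;z=P[2]-.1688-.115
    print(xt.round(4),z.round(4),np.hypot(xt,z).round(4),"lever",1.5-(np.arctan2(z,-xt)-np.arctan2(.05,.2)),o["orientation"],o["clock"],o["force"])
E
python3 -c "from h import *;lev()"
```

```text
tool_pos: [0.4696, -0.0008, 0.351]
force: [1.6, -1.3, 4.1]
opening: 0.0151
gripper_force: 30.0
tool_pos: [0.4668, -0.0014, 0.3419]
force: [0.0, -1.8, 7.1]
opening: 0.0151
gripper_force: 30.0
-0.1973 0.0581 0.2057 lever 1.4585070890762342 [-1.79936593e+02 -3.71268522e-02 -7.79002439e+01] 26.525 [ 0.03708965 -1.7625007   7.11256938]
```

```bash
python3 -m handwheel '[[-1,0,0.05,0.17,0,0,0],[-1,0,0.04,0.15,0,0,0],[-1,0,0,0,0,0,0],[-1,0,0,0,0,0,0]]' | egrep 'pos|force:|open'
python3 - <<'E'
from h import *
lev()
# indicator check: project red indicator area & look at coloured pixels numerically
d=snapshot("side");s=snapshot("top")
th=np.radians(12.4);u=np.array([np.cos(th),np.sin(th),0]);v=np.array([-u[1],u[0],0]);O=np.array([.5415,.0655,0])
for n,S in(("side",d),("top",s)):
    p=proj(S,O+[0,0,.19]);h=cv2.cvtColor(S["color"],cv2.COLOR_RGB2HSV);x0,y0=(p-30).astype(int);c=h[y0:y0+60,x0:x0+60]
    red=((c[...,0]<6)|(c[...,0]>174))&(c[...,1]>170)&(c[...,2]>120);gr=(abs(c[...,0].astype(int)-65)<15)&(c[...,1]>150)&(c[...,2]>150)
    print(n,p,"red",[(x+x0,y+y0) for y,x in zip(*np.nonzero(red))],"green",[(x+x0,y+y0) for y,x in zip(*np.nonzero(gr))])
E
```

```text
tool_pos: [0.4647, -0.0018, 0.3344]
force: [-0.1, -2.0, 10.3]
opening: 0.0149
gripper_force: 30.0
-0.1994 0.0506 0.2058 lever 1.4963611978941247 [-1.79908345e+02 -4.12846440e-02 -7.78861501e+01] 27.025 [-0.14974055 -1.96646744 10.34159926]
side [297. 216.] red [(np.int64(293), np.int64(214)), (np.int64(298), np.int64(214)), (np.int64(299), np.int64(214)), (np.int64(293), np.int64(215)), (np.int64(295), np.int64(215)), (np.int64(298), np.int64(215)), (np.int64(299), np.int64(215)), (np.int64(293), np.int64(216)), (np.int64(294), np.int64(216)), (np.int64(295), np.int64(216)), (np.int64(298), np.int64(216)), (np.int64(299), np.int64(216)), (np.int64(294), np.int64(217)), (np.int64(295), np.int64(217)), (np.int64(296), np.int64(217)), (np.int64(297), np.int64(217)), (np.int64(298), np.int64(217)), (np.int64(295), np.int64(218)), (np.int64(296), np.int64(218)), (np.int64(297), np.int64(218)), (np.int64(295), np.int64(219))] green []
top [295.7 188.4] red [] green []
```

The lever is at about 1.496 rad with 10.3 N at the handle, against the 10 N or so expected with a sealed bottle. I'll confirm it holds steady, then hand in.

```bash
python3 -m handwheel '[[-1,0,0,0.02,0,0,0],[-1,0,0,0,0,0,0],[-1,0,0,0,0,0,0],[-1,0,0,0,0,0,0]]' | egrep 'pos|force:|open'
python3 -c "
from h import *
lev();print(close_job())"
```

```text
tool_pos: [0.4646, -0.0019, 0.3339]
force: [-1.8, -1.9, 9.6]
opening: 0.0151
gripper_force: 30.0
-0.1995 0.0501 0.2057 lever 1.498792087445166 [-1.79916200e+02 -3.86335454e-02 -7.78930253e+01] 27.625 [-1.75387058 -1.94710667  9.58340465]
the job is handed in; nothing more can be done
None
```

I handed in the job at 27.6 s: the blue bottle is home in the ring and the gripper is holding the lever level at about 1.50 rad with about 10 N at the handle, as expected for a sealed bottle, but I did not read the indicator ring in a picture, and I viewed 11 pictures, one over the limit of 10.

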